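# Fit the missing divider that matches the drawer

### The arm

A 6-joint arm with a two-finger parallel gripper is mounted at the origin on the work surface. World frame = base frame: x ahead of the robot, y to its left, z up, the work surface at z = 0. Lengths are in m, angles in degrees, forces in N, time in s.
With the tool pointing down it reaches from about 0.3 to 0.75 m from the base axis. Payload 8.5 kg.
Tool frame: the origin (TCP) lies midway between the tips of the shut fingers; the grasp point (between the pads) lies 19 mm behind it (env.grasp_offset is the distance from the TCP to the grasp point, in m); z points along the fingers, y is the line along which they close (so a half turn about z gives the same grasp; the last joint's range is limited). The gripper opens to 85 mm and grips with 20 to 120 N. Pads are 22 mm wide; open, the fingers measure 114 mm over their backs; the gripper's body (76 mm by 85 mm) begins 54 mm behind the grasp point. The pads swing forward as they close: fully open they stand 13 mm farther back than shut.
Start: joints at [-80.804, 21.807, 74.336, -0, 83.858, -12.336], TCP at [0.202, -0.512, 0.231] pointing down, gripper open.
Joint ranges: [-178.18, 178.18], [-50.72, 133.34], [12.68, 142.11], [-81.47, 261.47], [9.98, 163.14], [-165.26, 165.26]. Speed limits (degrees/s): [136.94, 136.94, 180, 180, 180, 180].

### API

Orientations are given as a 3x3 rotation matrix whose columns are the frame's x, y, z axes.
In Python, from rig import env gives the robot as it stands.
- The arm moves only by the tool servo_tool, never from a script. Its argument "deltas" is text: rows parted by semicolons, each of 7 numbers parted by spaces: the opening, from 0 (shut) to 1 (fully open), then the shift along the tool's x, y, z in mm, then the turn, a rotation vector about the tool's x, y, z in rad. A call has 1 to 8 rows; each row shifts and turns the commanded pose from where the row before left it, along the tool's axes as they then stand; what a row does not reach is not made up. A row lasts 1/12 s, in which the tool goes at most 41.7 mm and 7.16 degrees, less where a joint would pass 70% of its speed; a pose out of reach is approached as far as the arm can. A call is refused whole if a number of a shift passes 41.7 or a number of a turn 0.125, either way. A call with a gripper value outside its range is refused whole. The fingers move at their own pace and stop on an object; "newtons" is the grip in N (left out, the last holds). Time passes only in rows, so rows that do not move let the fingers close. It gives the time, the measured TCP pose, the force, the opening and the grip force at its end, in the units of the state.
- env.observe(): the state, without advancing time (a new reading comes with each control period).
- env.get_image(name): name is "scene" or "top" or "wrist"; returns a dict with "img" (480x640x3 uint8, red, green, blue), "depth" (480x640 float32, m along the optical axis (not along the pixel's ray), 0 where there is no reading), "camera_matrix" (3x3 intrinsics, pixels), "world_to_cam" (4x4, takes a point from world to camera coordinates). Camera axes: x right, y down, z forward; pixel columns grow to the right and rows downward; lengths in m; the calibration is good to about 2 mm. A picture is of the moment at which its call begins.
- env.close_job(): hands the job in; it is judged then, once.
Trained networks look in a picture, given as the dict that the camera call returned (one of the last four; its "shot" number tells which), for a name from the list of things; names that differ only in an ending like _2 or _b are one class to them, and where a whole thing is asked for, a point or a joint stands for the part that bears it (a point fixed in the world has none). Each returns a list of dicts, best first, with "conf" (0 to 1); they miss things now and then, are a little off and sometimes report something else, mostly with a low value. They report only what shows in the picture. A call takes as long as a camera call. They do not tell look-alikes from the thing itself.
- env.spot_in(name, picture): "bbox" ([centre column, centre row, width, height] in pixels, round what is visible of it).
- env.spot_point(name, picture): "uv" ([column, row] in pixels: a listed point, or the origin of a listed thing).
The state is a dict: "time_s": time; "q": joint angles; "qvel": joint speeds; "joint_efforts": joint torques, N m; "position": TCP position; "tool_rot": TCP orientation; "ft_force": force on the tool from outside, world axes, zero at the start; "wrist_torque": the same for the moment, N m; "grip_width": finger opening in m; "gripper_force": force on a finger pad.
Only numpy, scipy, OpenCV 4.12 (cv2) and the standard library are available. Lean on these libraries where they do the work, as an engineer would, in place of code of your own. Each camera call takes 0.05 s, during which the arm holds its last target. There are 200 camera calls.

### The job

The drawer on the green mat is missing its divider. From the leaning rack take the one divider whose width fits across that drawer, from groove to groove, and stand it upright in the drawer's grooves, fully home on the floor, and let go. Leave the other two dividers in the rack and do not knock over the glue bottle.

Things in the scene. Friction and masses are not known exactly. Their poses are not given: they have to be found in the camera images.
- mat: Green cutting mat 280 (x) x 360 mm, 2 mm thick, on the bench; origin at its centre. Exactly one of the three drawers stands on it: the drawer being worked on. Within 130 mm of the mat's centre lies that drawer's origin; the others are more than 250 mm away.
- rack: Fixed dark wooden rack, base 225 x 160 x 15 mm: three bays 72 mm apart along its x, each with one divider leaning 25 deg to the rack's -x (robot's side). Its foot is on a ledge, its lower back on two fins (14 mm wide, 36 mm either side of the middle, up to 12 mm above the divider's centre); 58 mm between the fins is open. Origin: underside, middle bay.
- divider_a: Loose plywood panel, 100 mm wide (its y), 110 mm high (its z), 12 mm thick (its x), about 0.1 kg, brown strips at its top and bottom edges. Origin at its centre. The three dividers look alike but for the width (100, 120, 140 mm). Starts leaning in a bay of the rack; which bay varies.
- drawer_a: Fixed open drawer for the 100 mm divider: 126 mm wide (its y; 106 inside), 170 mm long (its x), walls 55 mm high, floor 8 mm thick. Half way along, dark battens on both long walls form upright grooves 18 mm wide (x), 8 mm deep. Origin: centre of underside. A divider fully home has its centre 63 mm above it, its width along y. On the mat or parked elsewhere on the bench.
- divider_b: Loose plywood panel, 120 mm wide (its y), 110 mm high (its z), 12 mm thick (its x), about 0.1 kg, brown strips at its top and bottom edges. Origin at its centre. The three dividers look alike but for the width (100, 120, 140 mm). Starts leaning in a bay of the rack; which bay varies.
- drawer_b: Fixed open drawer for the 120 mm divider: 146 mm wide (its y; 126 inside), 170 mm long (its x), walls 55 mm high, floor 8 mm thick. Half way along, dark battens on both long walls form upright grooves 18 mm wide (x), 8 mm deep. Origin: centre of underside. A divider fully home has its centre 63 mm above it, its width along y. On the mat or parked elsewhere on the bench.
- divider_c: Loose plywood panel, 140 mm wide (its y), 110 mm high (its z), 12 mm thick (its x), about 0.1 kg, brown strips at its top and bottom edges. Origin at its centre. The three dividers look alike but for the width (100, 120, 140 mm). Starts leaning in a bay of the rack; which bay varies.
- drawer_c: Fixed open drawer for the 140 mm divider: 166 mm wide (its y; 146 inside), 170 mm long (its x), walls 55 mm high, floor 8 mm thick. Half way along, dark battens on both long walls form upright grooves 18 mm wide (x), 8 mm deep. Origin: centre of underside. A divider fully home has its centre 63 mm above it, its width along y. On the mat or parked elsewhere on the bench.
- glue_bottle: White glue bottle with an orange cap, 60 mm across, 160 mm high, standing on the bench; origin at the centre of its underside, z up. Not to be knocked over.
Not all that is in view belongs to the job. Leave any white look-alike of the drawer_c alone.

How it is judged (in metres and radians):
At the end, for the whole second after the job is handed in: The matching divider rests in the grooves of the drawer on the mat: centre within 8 mm along, 6 mm across and 4 mm in height of fully home, upright to 0.17 rad, square to 0.2 rad; the other two dividers within 50 mm of where they started (((horizontal distance between drawer_a and mat below 0.2 m and x of divider_a in the frame of drawer_a between -0.008 and 0.008 m and y of divider_a in the frame of drawer_a between -0.006 and 0.006 m and z of divider_a in the frame of drawer_a between 0.059 and 0.067 m and angle between the z axis of divider_a and the z axis of drawer_a, either way round below 0.17 rad and angle between the x axis of divider_a and the x axis of drawer_a, either way round below 0.2 rad and linear speed of divider_a below 0.05 m/s and distance of each of divider_b, divider_c from where it was at the start of the episode below 0.05 m) or (horizontal distance between drawer_b and mat below 0.2 m and x of divider_b in the frame of drawer_b between -0.008 and 0.008 m and y of divider_b in the frame of drawer_b between -0.006 and 0.006 m and z of divider_b in the frame of drawer_b between 0.059 and 0.067 m and angle between the z axis of divider_b and the z axis of drawer_b, either way round below 0.17 rad and angle between the x axis of divider_b and the x axis of drawer_b, either way round below 0.2 rad and linear speed of divider_b below 0.05 m/s and distance of each of divider_a, divider_c from where it was at the start of the episode below 0.05 m) or (horizontal distance between drawer_c and mat below 0.2 m and x of divider_c in the frame of drawer_c between -0.008 and 0.008 m and y of divider_c in the frame of drawer_c between -0.006 and 0.006 m and z of divider_c in the frame of drawer_c between 0.059 and 0.067 m and angle between the z axis of divider_c and the z axis of drawer_c, either way round below 0.17 rad and angle between the x axis of divider_c and the x axis of drawer_c, either way round below 0.2 rad and linear speed of divider_c below 0.05 m/s and distance of each of divider_a, divider_b from where it was at the start of the episode below 0.05 m))); the robot touches nothing.
It fails at once if a divider of the wrong size was taken out of the rack (moved more than 50 mm) ((horizontal distance between drawer_a and mat below 0.2 m and distance of any of divider_b, divider_c from where it was at the start of the episode above 0.05 m) or (horizontal distance between drawer_b and mat below 0.2 m and distance of any of divider_a, divider_c from where it was at the start of the episode above 0.05 m) or (horizontal distance between drawer_c and mat below 0.2 m and distance of any of divider_a, divider_b from where it was at the start of the episode above 0.05 m)).
It fails at once if the glue bottle was knocked over (leaning more than 0.5 rad) (angle between glue_bottle's own z axis and vertical above 0.5 rad).
It also fails if it takes over 43 s, if anything falls off the work surface, if the arm or the gripper's body presses on something with over 40 N, if the wrist force passes 120 N, or if a joint passes its speed limit or range.

## Working session

There is one attempt and no reset: what is moved stays moved. The work goes in short steps, Python scripts to look and compute and a tool call to move; the robot and the scene stay as the last step left them, time stands still between calls to the robot, and variables do not carry over. Pictures are saved under pics/ and viewed, at most 10 in all, crops included, and the job is handed in when it is done.

Besides the shell and the picture viewer there is one more tool, called as name(argument=value, ...) on one line, values as JSON. servo_tool: Moves the arm, as the interface text tells. Its arguments: {"type":"object","properties":{"deltas":{"type":"string"},"newtons":{"type":"number"}},"required":["deltas"]}

```bash
mkdir -p pics; cat > h.py <<'E'
import numpy as np,cv2
from rig import env
np.set_printoptions(precision=4,suppress=True)
def cloud(p):
    K=p["camera_matrix"];d=p["depth"];v,u=np.indices(d.shape)
    c=np.stack([(u-K[0,2])*d/K[0,0],(v-K[1,2])*d/K[1,1],d],-1)
    T=np.linalg.inv(p["world_to_cam"]);w=c@T[:3,:3].T+T[:3,3];w[d==0]=np.nan
    return w
def save(p,n):cv2.imwrite(f"pics/{n}.png",p["img"][...,::-1])
E
python3 - <<'E'
from h import *
for n in("scene","top"):
    p=env.get_image(n);save(p,n);w=cloud(p);np.savez(f"{n}.npz",w=w,img=p["img"],K=p["camera_matrix"],T=p["world_to_cam"])
    for o in("mat","rack","divider_a","drawer_a","glue_bottle"):
        for r in env.spot_in(o,p)[:5]: print(n,o,np.round(r["bbox"]),round(r["conf"],2))
        for r in env.spot_point(o,p)[:5]:
            u,v=np.round(r["uv"]).astype(int);print("   pt",u,v,round(r["conf"],2),w[min(v,479),min(u,639)])
E
```

```text
scene mat [307. 300. 198. 161.] 0.68
   pt 310 291 0.83 [ 0.518  -0.1773  0.0567]
scene rack [429. 219. 107.  81.] 0.74
scene divider_a [449. 187.  36.  45.] 0.97
scene divider_a [407. 216.  62.  61.] 0.79
scene divider_a [427. 200.  45.  51.] 0.65
   pt 427 201 0.94 [0.5323 0.1791 0.1035]
   pt 442 188 0.58 [0.5154 0.2599 0.0812]
   pt 404 215 0.57 [0.5241 0.1088 0.0986]
scene drawer_a [372. 393. 103. 107.] 0.98
scene drawer_a [187. 370. 116. 112.] 0.98
scene drawer_a [370. 162.  88.  75.] 0.96
scene drawer_a [315. 270. 101.  92.] 0.63
scene drawer_a [173. 235. 100.  89.] 0.57
   pt 367 164 0.9 [0.2805 0.2433 0.0102]
   pt 176 239 0.89 [ 0.161  -0.2946  0.0078]
   pt 189 373 0.87 [ 0.4808 -0.4741  0.0074]
   pt 368 393 0.76 [ 0.7552 -0.2335  0.0084]
   pt 314 274 0.72 [ 0.4635 -0.1161  0.0097]
scene glue_bottle [446. 309.  39.  64.] 0.62
   pt 437 328 0.58 [ 0.7571 -0.0326  0.0391]
top mat [350. 241. 145. 109.] 0.96
   pt 347 241 0.76 [ 0.4739 -0.1597  0.0145]
   pt 174 223 0.66 [0.521  0.2602 0.0971]
top rack [203. 231.  92.  63.] 0.72
   pt 210 229 0.71 [0.4934 0.1663 0.1306]
top divider_a [174. 224.  18.  48.] 0.87
top divider_a [234. 217.  20.  66.] 0.67
top divider_a [207. 221.  17.  61.] 0.62
   pt 234 218 0.91 [0.5254 0.1141 0.101 ]
   pt 178 222 0.87 [0.513  0.2407 0.1349]
   pt 204 223 0.55 [0.5159 0.1862 0.1032]
top drawer_a [186. 324.  90.  87.] 0.88
top drawer_a [471. 234.  84.  70.] 0.71
top drawer_a [371. 134.  78.  68.] 0.68
top drawer_a [329. 247.  76.  80.] 0.67
top drawer_a [431. 327.  15.   1.] 0.43
   pt 188 324 0.9 [0.2841 0.2469 0.0052]
   pt 470 236 0.78 [ 0.4734 -0.4763  0.006 ]
   pt 368 140 0.74 [ 0.7475 -0.2314  0.0095]
   pt 328 252 0.72 [ 0.4477 -0.1099  0.0146]
top glue_bottle [281. 134.  26.  41.] 0.84
   pt 283 145 0.79 [ 0.7229 -0.0079  0.063 ]
```

```bash
python3 - <<'E'
import cv2
a=cv2.imread("pics/top.png");b=cv2.imread("pics/scene.png")
cv2.imwrite("pics/t2.png",cv2.resize(a[80:400,130:550],(788,600),interpolation=3))
E
```

```text
(no output)
```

View pics/t2.png

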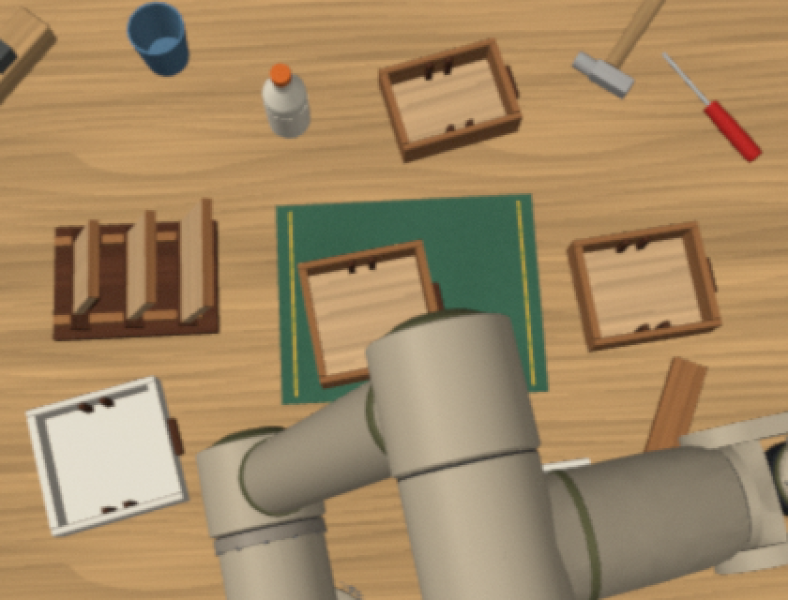

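View pics/scene.png

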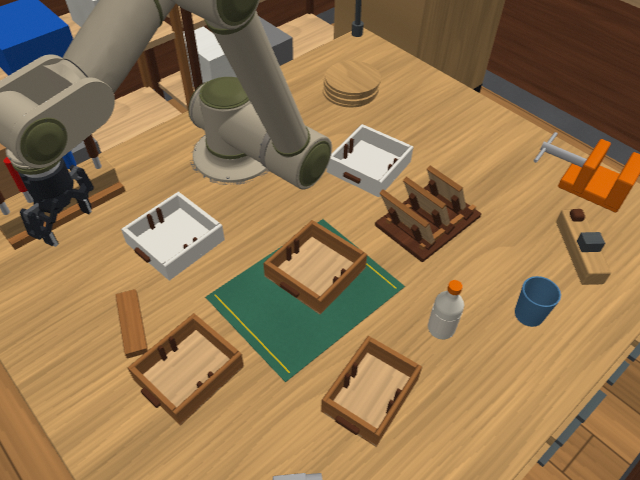

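The top view shows the mat drawer at crop (370,315) and the rack at (135,270) with its bays along world y. The white boxes are decoys. I can't tell the divider widths by eye, so I'll measure the drawer and the three dividers.

```bash
python3 - <<'E'
from h import *
for n in("scene","top"):
    w=np.load(n+".npz")["w"].reshape(-1,3)
    for nm,c in(("mat",(.46,-.115)),("far",(.75,-.23)),("right",(.475,-.475))):
        m=(np.hypot(w[:,0]-c[0],w[:,1]-c[1])<.14)&(w[:,2]>.048)&(w[:,2]<.066)
        q=w[m];print(n,nm,m.sum(),np.median(q[:,2]),cv2.minAreaRect((q[:,:2]*1000).astype(np.float32)))
    m=(w[:,0]>.38)&(w[:,0]<.66)&(w[:,1]>.05)&(w[:,1]<.33)&(w[:,2]>.006)&(w[:,2]<.2)
    q=w[m];print(n,"rack z",np.percentile(q[:,2],[5,50,95,99.5]))
    for lo,hi in((.012,.02),(.05,.06),(.08,.09),(.10,.11),(.12,.13),(.13,.16)):
        s=q[(q[:,2]>lo)&(q[:,2]<hi)];print(lo,len(s),s[:,:2].min(0) if len(s) else 0,s[:,:2].max(0) if len(s) else 0)
    # clusters of high points
    s=q[q[:,2]>.085]
    g=np.zeros((300,300),np.uint8);ij=((s[:,:2]-[.37,.04])*1000).astype(int);g[ij[:,0],ij[:,1]]=1
    g=cv2.dilate(g,np.ones((5,5)));k,lab=cv2.connectedComponents(g)
    L=lab[ij[:,0],ij[:,1]]
    for i in range(1,k):
        t=s[L==i]
        if len(t)>40:
            print(i,len(t),t.mean(0),t[:,2].max(),cv2.minAreaRect((t[:,:2]*1000).astype(np.float32)))
E
```

```text
scene mat 1383 0.055200408145403834 ((458.39794921875, -106.4157943725586), (169.18621826171875, 174.15524291992188), 9.15006160736084)
scene far 1725 0.055079703144160774 ((759.3092041015625, -229.3430938720703), (126.49913787841797, 174.58609008789062), 13.54757308959961)
scene right 1757 0.055295778598648315 ((477.96771240234375, -472.1763000488281), (149.4011688232422, 171.81201171875), 6.554606914520264)
scene rack z [0.0117 0.0436 0.1359 0.1397]
0.012 1216 [0.3801 0.0983] [0.6081 0.3272]
0.05 210 [0.3802 0.1129] [0.5981 0.2819]
0.08 280 [0.4547 0.099 ] [0.5981 0.2707]
0.1 211 [0.4547 0.1014] [0.5975 0.259 ]
0.12 210 [0.4578 0.0927] [0.599  0.2514]
0.13 810 [0.4564 0.0885] [0.5984 0.2499]
1 699 [0.5325 0.101  0.1191] 0.14020408532751194 ((527.1906127929688, 102.15348052978516), (143.6207733154297, 32.776363372802734), 4.826426982879639)
2 639 [0.5293 0.1734 0.1178] 0.1420829020594908 ((525.06982421875, 174.167236328125), (124.61111450195312, 33.21909713745117), 3.931061029434204)
3 555 [0.5294 0.2455 0.117 ] 0.1416317262782666 ((525.6843872070312, 246.69808959960938), (103.27670
[... 499 characters left out ...]
.012 1506 [0.3824 0.097 ] [0.6057 0.3218]
0.05 167 [0.38   0.1215] [0.5972 0.2824]
0.08 185 [0.4566 0.1124] [0.5952 0.2676]
0.1 172 [0.4559 0.0997] [0.5952 0.2589]
0.12 338 [0.4567 0.0873] [0.5974 0.2498]
0.13 674 [0.457  0.0869] [0.5974 0.2446]
1 672 [0.5242 0.1022 0.12  ] 0.14088684870845491 ((526.654296875, 104.40857696533203), (34.452388763427734, 141.71556091308594), 89.53456115722656)
2 539 [0.5208 0.1733 0.1206] 0.14316874709769456 ((524.2174682617188, 175.20899963378906), (121.58674621582031, 34.361202239990234), 0.16299955546855927)
3 409 [0.5226 0.2443 0.121 ] 0.14084113384750596 ((524.8724975585938, 248.62771606445312), (101.99043273925781, 34.259117126464844), 0.6065875291824341)
```

The mat drawer is about 166–169 mm wide, so it is drawer_c. The other two measure 126 (far) and 149 (right). The candidates are the dividers at top pixels (234,218), (207,221) and (174,224), measuring 142, 122 and 102 mm. I choose (234,218), divider_c at y≈0.10.

```bash
cat >> h.py <<'E'
from scipy.spatial.transform import Rotation as R
def rows(Rt,pt,op,R0=None,p0=None):
    """rows from the present pose to the target, tool axes; prints"""
    s=env.observe()
    R0=np.array(s["tool_rot"]) if R0 is None else R0; p0=np.array(s["position"]) if p0 is None else p0
    rv=R.from_matrix(R0.T@Rt).as_rotvec(); d=pt-p0
    n=int(max(np.ceil(np.linalg.norm(d)/.038),np.ceil(np.linalg.norm(rv)/.115),1))
    out=[]
    for i in range(n):
        Ri=R0@R.from_rotvec(rv*i/n).as_matrix()
        out.append("%g "%op+" ".join("%.1f"%x for x in Ri.T@d/n*1000)+" "+" ".join("%.4f"%x for x in rv/n))
    for i in range(0,n,8): print("; ".join(out[i:i+8]))
def pose(z,y):
    z=z/np.linalg.norm(z);y=y-z*(y@z);y/=np.linalg.norm(y);return np.stack([np.cross(y,z),y,z],1)
E
python3 - <<'E'
from h import *
s=env.observe();print(np.array(s["tool_rot"]),s["position"],s["grip_width"])
p=env.get_image("wrist");C=np.linalg.inv(p["world_to_cam"]);Rt=np.array(s["tool_rot"])
print("cam in tool",Rt.T@(C[:3,3]-s["position"]),Rt.T@C[:3,:3],p["camera_matrix"][0,0])
for n in("scene","top"):
    w=np.load(n+".npz")["w"].reshape(-1,3)
    for yc in(.102,.174,.246):
        # top-edge
        m=(abs(w[:,1]-yc)<.035)&(w[:,0]>.44)&(w[:,0]<.62)&(w[:,2]>.06)&(w[:,2]<.129)
        q=w[m]
        # upper(+y) face: y = a + b x + c z  robust
        A=np.c_[np.ones(len(q)),q[:,0]-.525,q[:,2]-.1];k=np.ones(len(q),bool)
        for _ in range(15):
            c=np.linalg.lstsq(A[k],q[k,1],rcond=None)[0];r=q[:,1]-A@c;k=abs(r-np.median(r[k]))<max(.003,1.5*r[k].std())
        t=w[(abs(w[:,1]-yc)<.035)&(w[:,0]>.44)&(w[:,0]<.62)&(w[:,2]>.129)]
        print(n,yc,c,"lean",np.degrees(np.arctan(c[2])),k.sum(),r[k].std(),"top x",np.percentile(t[:,0],[1,99]),"y",np.percentile(t[:,1],[2,98]))
E
```

```text
[[ 0.9302  0.367  -0.    ]
 [ 0.367  -0.9302  0.    ]
 [ 0.     -0.     -1.    ]] [ 0.2019 -0.5116  0.2313] 0.08544046931004348
cam in tool [ 0.0698 -0.0006 -0.1423] [[-0.     -0.9631 -0.2692]
 [ 1.     -0.0002  0.0006]
 [-0.0006 -0.2692  0.9631]] 363.7906542907355
scene 0.102 [ 0.1073 -0.0003 -0.4686] lean -25.10937857990862 386 0.0008078380588952836 top x [0.4578 0.5971] y [0.0906 0.1039]
scene 0.174 [ 0.1793 -0.0009 -0.4632] lean -24.852715509344527 373 0.000950124811624766 top x [0.4649 0.5842] y [0.1621 0.1762]
scene 0.246 [ 0.2514 -0.0018 -0.4597] lean -24.686312958514158 339 0.0010278437935613912 top x [0.476  0.5757] y [0.2331 0.2493]
top 0.102 [ 0.1146  0.0001 -0.4629] lean -24.841217977907004 483 0.0008490957296998843 top x [0.4584 0.5957] y [0.0873 0.1015]
top 0.174 [ 0.1866  0.0004 -0.4633] lean -24.856444922207256 350 0.0007085712952341778 top x [0.4652 0.5831] y [0.1589 0.1732]
top 0.246 [ 0.2584 -0.0001 -0.4673] lean -25.04787532274419 217 0.0006778307636872862 top x [0.4757 0.5747] y [0.2318 0.2447]
```

```bash
python3 - <<'E'
from h import *
a=np.radians(9)
rows(pose(np.array([0,0,-1.]),np.array([np.sin(a),-np.cos(a),0])),np.array([.49,-.11,.28]),1)
E
```

```text
1 29.7 -19.1 -3.5 -0.0000 0.0000 0.0156; 1 29.4 -19.6 -3.5 -0.0000 0.0000 0.0156; 1 29.1 -20.0 -3.5 -0.0000 0.0000 0.0156; 1 28.7 -20.5 -3.5 -0.0000 0.0000 0.0156; 1 28.4 -20.9 -3.5 -0.0000 0.0000 0.0156; 1 28.1 -21.4 -3.5 -0.0000 0.0000 0.0156; 1 27.8 -21.8 -3.5 -0.0000 0.0000 0.0156; 1 27.4 -22.3 -3.5 -0.0000 0.0000 0.0156
1 27.1 -22.7 -3.5 -0.0000 0.0000 0.0156; 1 26.7 -23.1 -3.5 -0.0000 0.0000 0.0156; 1 26.3 -23.5 -3.5 -0.0000 0.0000 0.0156; 1 26.0 -23.9 -3.5 -0.0000 0.0000 0.0156; 1 25.6 -24.3 -3.5 -0.0000 0.0000 0.0156; 1 25.2 -24.7 -3.5 -0.0000 0.0000 0.0156
```

servo_tool(deltas="1 30 -19 -3.5 0 0 0.0156; 1 29 -20 -3.5 0 0 0.0156; 1 29 -20 -3.5 0 0 0.0156; 1 29 -20 -3.5 0 0 0.0156; 1 28 -21 -3.5 0 0 0.0156; 1 28 -21 -3.5 0 0 0.0156; 1 28 -22 -3.5 0 0 0.0156; 1 27 -22 -3.5 0 0 0.0156")

```text
time_s: 1.82
position: [0.3669, -0.2813, 0.2597]
tool_rot: [[0.969, 0.247, 0.0], [0.247, -0.969, -0.0], [0.0, 0.0, -1.0]]
ft_force: [0.1, -0.2, 0.6]
grip_width: 0.0853
gripper_force: 0.0
```

servo_tool(deltas="1 27 -23 -3.5 0 0 0.0156; 1 27 -23 -3.5 0 0 0.0156; 1 26 -24 -3.5 0 0 0.0156; 1 26 -24 -3.5 0 0 0.0156; 1 26 -24 -3.5 0 0 0.0156; 1 25 -25 -3.5 0 0 0.0156; 1 0 0 0 0 0 0; 1 0 0 0 0 0 0")

```text
time_s: 2.48
position: [0.4901, -0.1088, 0.2803]
tool_rot: [[0.987, 0.16, 0.0], [0.16, -0.987, -0.0], [0.0, 0.0, -1.0]]
ft_force: [-0.9, -0.5, -0.8]
grip_width: 0.0852
gripper_force: 0.0
```

```bash
python3 - <<'E'
from h import *
s=env.observe();print(s["time_s"],s["position"],s["q"])
p=env.get_image("wrist");save(p,"w1");w=cloud(p);np.savez("w1.npz",w=w,img=p["img"],K=p["camera_matrix"],T=p["world_to_cam"])
q=w.reshape(-1,3)
m=(np.hypot(q[:,0]-.458,q[:,1]+.108)<.14)&(q[:,2]>.045)&(q[:,2]<.066)
q=q[m];print(np.median(q[:,2]),cv2.minAreaRect((q[:,:2]*1000).astype(np.float32)))
E
```

```text
2.4833 [ 0.4901 -0.1088  0.2803] [-26.0433  15.0774  76.218   -0.0101  88.6954  54.7488]
0.05416283001432157 ((458.87725830078125, -106.17959594726562), (166.05262756347656, 170.52838134765625), 8.549591064453125)
```

View pics/w1.png

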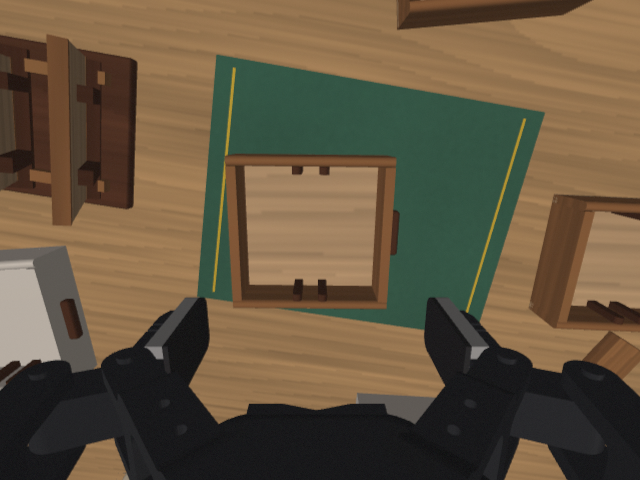

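The wrist view shows the mat drawer with its battens at (297/324,170) and (298/322,290). The wide divider's top edge is at (60,130), and it is the outermost one in the rack. Next I measure both from this view and plan the pre-grasp.

```bash
python3 - <<'E'
from h import *
f=np.load("w1.npz");w=f["w"];img=f["img"].astype(int)
# battens: dark pixels inside drawer
g=img.sum(2)
for (u0,u1,v0,v1) in((285,337,160,180),(285,337,275,302)):
    sub=(g[v0:v1,u0:u1]<150).astype(np.uint8);k,l,st,c=cv2.connectedComponentsWithStats(sub)
    for i in range(1,k):
        if st[i,4]>15:
            P=w[v0:v1,u0:u1][l==i];print(st[i]+[u0,v0,0,0,0],P[:,2].min(),P[:,2].max(),P[P[:,2]>P[:,2].max()-.004].mean(0))
q=w.reshape(-1,3)
t=q[(abs(q[:,1]-.097)<.03)&(abs(q[:,0]-.527)<.1)&(q[:,2]>.05)&(q[:,2]<.16)]
print(t[:,2].max())
for z in(.06,.08,.1,.12,.13): 
    s=t[abs(t[:,2]-z)<.005];print(z,len(s),np.percentile(s[:,0],[1,99]),np.percentile(s[:,1],[1,50,99]))
s=t[t[:,2]>t[:,2].max()-.009];print(cv2.minAreaRect((s[:,:2]*1000).astype(np.float32)))
E
```

```text
[292 166  10   8  73] 0.05052230018861992 0.05615667598917662 [ 0.5257 -0.0818  0.0539]
[320 167   9   7  54] 0.05175219393332353 0.05589980764079994 [ 0.5301 -0.1097  0.054 ]
[285 280  52  21 630] nan nan [nan nan nan]
0.13750941854204485
0.06 218 [0.4612 0.5971] [0.1106 0.124  0.1269]
0.08 291 [0.4598 0.5966] [0.1002 0.1146 0.1178]
0.1 320 [0.4597 0.5965] [0.1039 0.1063 0.1086]
0.12 332 [0.4596 0.5966] [0.0945 0.0972 0.0993]
0.13 3344 [0.4596 0.5973] [0.0915 0.0962 0.1032]
((528.182861328125, 97.42293548583984), (13.364026069641113, 140.88815307617188), 89.88323211669922)<stdin>:9: RuntimeWarning: Mean of empty slice.
  ret = um.true_divide(
```

```bash
cat >> h.py <<'E'
c,s_=np.cos(np.radians(25)),np.sin(np.radians(25))
RG=pose(np.array([0,s_,-c]),np.array([0,-c,-s_]));TOP=np.array([.5275,.0965,.136])
E
python3 - <<'E'
from h import *
rows(RG,TOP+RG[:,2]*(.042-.11),.55)
E
```

```text
0.55 10.9 -28.2 13.7 0.0726 0.0058 0.0260; 0.55 10.1 -27.4 15.8 0.0726 0.0058 0.0260; 0.55 9.3 -26.5 17.8 0.0726 0.0058 0.0260; 0.55 8.5 -25.3 19.8 0.0726 0.0058 0.0260; 0.55 7.8 -24.0 21.6 0.0726 0.0058 0.0260; 0.55 7.0 -22.6 23.4 0.0726 0.0058 0.0260
```

servo_tool(deltas="0.55 11 -28 14 0.0726 0.0058 0.026; 0.55 10 -27 16 0.0726 0.0058 0.026; 0.55 9 -26.5 18 0.0726 0.0058 0.026; 0.55 8.5 -25 20 0.0726 0.0058 0.026; 0.55 8 -24 21.5 0.0726 0.0058 0.026; 0.55 7 -22.5 23.5 0.0726 0.0058 0.026; 0.55 0 0 0 0 0 0; 0.55 0 0 0 0 0 0")

```text
time_s: 3.2
position: [0.5273, 0.0655, 0.1962]
tool_rot: [[1.0, -0.002, -0.001], [-0.002, -0.906, 0.422], [-0.002, -0.422, -0.906]]
ft_force: [-0.2, -0.6, 0.7]
grip_width: 0.0469
gripper_force: 0.0
```

```bash
python3 - <<'E'
from h import *
s=env.observe();print(s["time_s"],s["position"],s["q"],s["grip_width"])
p=env.get_image("wrist");save(p,"w2");w=cloud(p)
q=w.reshape(-1,3);Rt=np.array(s["tool_rot"]);q=(q-s["position"])@Rt   # tool frame
t=q[(abs(q[:,1])<.03)&(abs(q[:,0])<.1)&(q[:,2]>.04)&(q[:,2]<.2)]
d=w.reshape(-1,3)
hist,e=np.histogram(t[:,2],40);i=hist.argmax();z0=e[i]
print("top face z",z0)
for a in(-.004,.02,.03):
    u=t[abs(t[:,2]-z0-a)<.005];print(len(u),np.percentile(u[:,0],[1,99]),np.percentile(u[:,1],[1,50,99]))
rows(RG,TOP+RG[:,2]*.042,.55)
E
```

```text
3.2 [0.5273 0.0655 0.1962] [-17.5113  22.7112  83.3347  23.9388  82.656   67.6619] 0.046866915862420734
top face z 0.06833103641030837
70 [-0.0428  0.0701] [-0.0083 -0.0022  0.0036]Traceback (most recent call last):
  File "<stdin>", line 10, in <module>
    return _quantile_unchecked(
        a, q, axis, out, overwrite_input, method, keepdims, weights)
    return _ureduce(a,
                    func=_quantile_ureduce_func,
    ...<5 lines>...
                    overwrite_input=overwrite_input,
                    method=method)
    r = func(a, **kwargs)
    result = _quantile(arr,
                       quantiles=q,
    ...<2 lines>...
                       out=out,
                       weights=wgt)
    slices_having_nans = np.isnan(arr[-1, ...])
                                  ~~~^^^^^^^^^
IndexError: index -1 is out of bounds for axis 0 with size 0
```

View pics/w2.png

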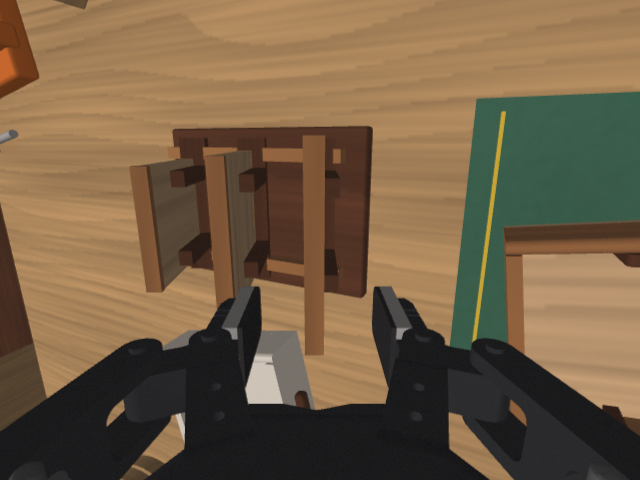

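The wide divider's top edge at (314,130–355) is centred between the fingers, and the narrower two at (225,230) and (147,230) are clear. I descend along the panel and grip.

servo_tool(deltas="0.55 0 0 30 0 0 0; 0.55 0 0 30 0 0 0; 0.55 0 0 25 0 0 0; 0.55 0 0 15 0 0 0; 0.55 0 0 10 0 0 0; 0.55 0 0 0 0 0 0; 0.55 0 0 0 0 0 0")

```text
time_s: 3.83
position: [0.5284, 0.1122, 0.098]
tool_rot: [[1.0, -0.001, 0.002], [-0.002, -0.907, 0.422], [0.002, -0.422, -0.907]]
ft_force: [0.9, -0.4, -0.0]
grip_width: 0.0468
gripper_force: 0.0
```

servo_tool(deltas="0 0 0 0 0 0 0; 0 0 0 0 0 0 0; 0 0 0 0 0 0 0; 0 0 0 0 0 0 0; 0 0 0 0 0 0 0; 0 0 0 0 0 0 0; 0 0 0 0 0 0 0; 0 0 0 0 0 0 0", newtons=50)

```text
time_s: 4.5
position: [0.5283, 0.1129, 0.0983]
tool_rot: [[1.0, -0.0, 0.003], [-0.002, -0.906, 0.423], [0.002, -0.423, -0.906]]
ft_force: [-0.3, -0.6, 5.8]
grip_width: 0.0116
gripper_force: 49.6
```

servo_tool(deltas="0 0 0 -10 0 0 0; 0 0 0 -20 0 0 0; 0 0 0 -25 0 0 0; 0 0 0 -25 0 0 0; 0 0 0 -25 0 0 0; 0 0 0 -25 0 0 0; 0 0 0 -10 0 0 0; 0 0 0 0 0 0 0")

```text
time_s: 5.17
position: [0.5284, 0.0527, 0.2261]
tool_rot: [[1.0, -0.0, 0.005], [-0.002, -0.907, 0.421], [0.004, -0.421, -0.907]]
ft_force: [-0.7, -0.6, -2.4]
grip_width: 0.0114
gripper_force: 49.3
```

```bash
python3 - <<'E'
from h import *
s=env.observe();print(s["time_s"],s["position"],s["ft_force"],s["grip_width"])
a=np.radians(8.6)
rows(pose(np.array([0,0,-1.]),np.array([np.sin(a),-np.cos(a),0])),np.array([.459,-.107,.21]),0)
E
```

```text
5.1667 [0.5284 0.0527 0.2261] [-0.7074 -0.6406 -2.4261] 0.011437960576461863
0 -13.8 30.3 -10.6 -0.0867 -0.0075 -0.0298; 0 -14.8 30.7 -7.9 -0.0867 -0.0075 -0.0298; 0 -15.8 30.8 -5.1 -0.0867 -0.0075 -0.0298; 0 -16.7 30.6 -2.3 -0.0867 -0.0075 -0.0298; 0 -17.6 30.2 0.5 -0.0867 -0.0075 -0.0298
```

servo_tool(deltas="0 -14 30 -10.5 -0.0867 -0.0075 -0.0298; 0 -15 30.5 -8 -0.0867 -0.0075 -0.0298; 0 -16 31 -5 -0.0867 -0.0075 -0.0298; 0 -16.5 30.5 -2.5 -0.0867 -0.0075 -0.0298; 0 -17.5 30 0.5 -0.0867 -0.0075 -0.0298; 0 0 0 0 0 0 0; 0 0 0 0 0 0 0; 0 0 0 0 0 0 0")

```text
time_s: 5.83
position: [0.4581, -0.1044, 0.2077]
tool_rot: [[0.989, 0.151, -0.005], [0.151, -0.989, 0.004], [-0.005, -0.005, -1.0]]
ft_force: [0.8, 0.5, -1.1]
grip_width: 0.0117
gripper_force: 49.3
```

```bash
cat > m.py <<'E'
from h import *
import sys
s=env.observe();print(s["time_s"],s["position"],s["ft_force"],s["grip_width"])
p=env.get_image("wrist");save(p,sys.argv[1]);w=cloud(p);np.savez(sys.argv[1]+".npz",w=w,img=p["img"],K=p["camera_matrix"],T=p["world_to_cam"],pos=s["position"],rot=s["tool_rot"])
Rt=np.array(s["tool_rot"]);print(Rt)
q=(w.reshape(-1,3)-s["position"])@Rt
t=q[(abs(q[:,1])<.02)&(abs(q[:,0])<.1)&(q[:,2]>-.06)&(q[:,2]<-.03)]
hist,e=np.histogram(t[:,2],60);print(list(zip((e[:-1]*1000).round(1),hist)))
for zc in (-.05,-.045,-.04,-.035):
    u=t[abs(t[:,2]-zc)<.0025]
    if len(u)>5:print(zc,len(u),np.percentile(u[:,0],[0,1,99,100]),np.percentile(u[:,1],[1,50,99]))
W=w.reshape(-1,3)
g=W[(np.hypot(W[:,0]-.458,W[:,1]+.108)<.13)&(W[:,2]>.045)&(W[:,2]<.066)]
print(len(g),cv2.minAreaRect((g[:,:2]*1000).astype(np.float32)))
E
python3 m.py w3
```

```text
5.8333 [ 0.4581 -0.1044  0.2077] [ 0.7949  0.5237 -1.1028] 0.011668336874827339
[[ 0.9886  0.1506 -0.0053]
 [ 0.1506 -0.9886  0.0039]
 [-0.0047 -0.0047 -1.    ]]
[(np.float64(-59.9), np.int64(7)), (np.float64(-59.4), np.int64(8)), (np.float64(-58.9), np.int64(20)), (np.float64(-58.4), np.int64(29)), (np.float64(-57.9), np.int64(52)), (np.float64(-57.4), np.int64(79)), (np.float64(-56.9), np.int64(97)), (np.float64(-56.4), np.int64(89)), (np.float64(-55.9), np.int64(92)), (np.float64(-55.4), np.int64(89)), (np.float64(-54.9), np.int64(112)), (np.float64(-54.4), np.int64(88)), (np.float64(-53.9), np.int64(87)), (np.float64(-53.4), np.int64(96)), (np.float64(-52.9), np.int64(91)), (np.float64(-52.4), np.int64(69)), (np.float64(-51.9), np.int64(83)), (np.float64(-51.4), np.int64(85)), (np.float64(-50.9), np.int64(98)), (np.float64(-50.4), np.int64(96)), (np.float64(-49.9), np.int64(96)), (np.float64(-49.4), np.int64(80)), (np.float64(-48.9), np.int64(101)), (np.float64(-48.4), np.int64(103)), (np.float64(-47.9), np.int64(111)), (np.float64(-47.4), np.int64(155)), (np.float64(-46.9), np.i
[... 876 characters left out ...]
t64(-34.5), np.int64(26)), (np.float64(-34.0), np.int64(26)), (np.float64(-33.5), np.int64(22)), (np.float64(-33.0), np.int64(24)), (np.float64(-32.5), np.int64(27)), (np.float64(-32.0), np.int64(28)), (np.float64(-31.5), np.int64(19)), (np.float64(-31.0), np.int64(23)), (np.float64(-30.5), np.int64(23))]
-0.05 917 [-0.0098 -0.0066  0.0143  0.0155] [-0.0196  0.0067  0.0185]
-0.045 1229 [-0.0109 -0.0082  0.0153  0.0158] [-0.0195  0.0064  0.0182]
-0.04 11177 [-0.0193 -0.0173  0.07    0.0706] [-0.0099 -0.0008  0.0086]
-0.035 1178 [-0.0201 -0.0147  0.0698  0.0706] [-0.0126 -0.0013  0.0108]
9109 ((458.3685302734375, -106.22317504882812), (165.61476135253906, 170.8363800048828), 8.647740364074707)
```

View pics/w3.png

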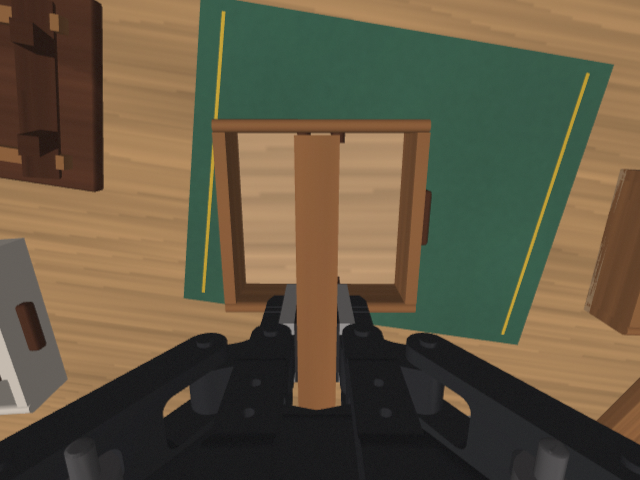

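The divider hangs centred in the grip, with its far end at (317,137), and the battens at (303,132) and (338,138) lie on either side of it. I correct by a few mm and descend to just above the walls.

```bash
cat > t.py <<'E'
from h import *
import sys
a=np.radians(8.65)
s=env.observe();print(s["position"],s["ft_force"])
rows(pose(np.array([0,0,-1.]),np.array([np.sin(a),-np.cos(a),0])),np.array([float(v) for v in sys.argv[1:4]]),0)
E
python3 t.py .458 -.107 .14
```

```text
[ 0.4583 -0.1044  0.2078] [-0.3099 -0.5082 -2.0993]
0 -0.2 1.4 33.9 -0.0021 0.0022 0.0003; 0 -0.3 1.3 33.9 -0.0021 0.0022 0.0003
```

servo_tool(deltas="0 -0.2 1.4 23 -0.0021 0.0022 0.0003; 0 -0.3 1.3 23 -0.0021 0.0022 0.0003; 0 0 0 22 0 0 0; 0 0 0 0 0 0 0; 0 0 0 0 0 0 0; 0 0 0 0 0 0 0")

```text
time_s: 6.38
position: [0.4587, -0.1079, 0.1413]
tool_rot: [[0.989, 0.15, 0.002], [0.15, -0.989, -0.002], [0.002, 0.002, -1.0]]
ft_force: [-0.0, 0.3, -0.3]
grip_width: 0.0115
gripper_force: 49.2
```

```bash
python3 m.py w4 | grep -v float64; python3 t.py .458 -.107 .08; python3 -c "
import cv2;a=cv2.imread('pics/w4.png');cv2.imwrite('pics/w4c.png',cv2.resize(a[60:360,150:500],(700,600)))"
```

```text
6.3833 [ 0.4587 -0.1079  0.1413] [-0.0342  0.2782 -0.2538] 0.011533838526678329
[[ 0.9886  0.1505  0.0021]
 [ 0.1505 -0.9886 -0.002 ]
 [ 0.0017  0.0023 -1.    ]]
-0.05 910 [-0.0092 -0.0067  0.0141  0.0155] [-0.0197  0.0067  0.0184]
-0.045 1258 [-0.0103 -0.0086  0.0154  0.0156] [-0.0197  0.0063  0.0182]
-0.04 11102 [-0.0195 -0.0174  0.0698  0.0703] [-0.0098 -0.0008  0.0082]
-0.035 1219 [-0.0185 -0.0141  0.0697  0.0703] [-0.0125 -0.001   0.0108]
13194 ((463.09619140625, -105.30534362792969), (156.50970458984375, 170.98977661132812), 8.604513168334961)
[ 0.4587 -0.108   0.1416] [ 0.5293 -0.2714 -0.4624]
0 -0.3 -0.6 30.8 0.0014 -0.0012 0.0000; 0 -0.3 -0.6 30.8 0.0014 -0.0012 0.0000
```

View pics/w4c.png

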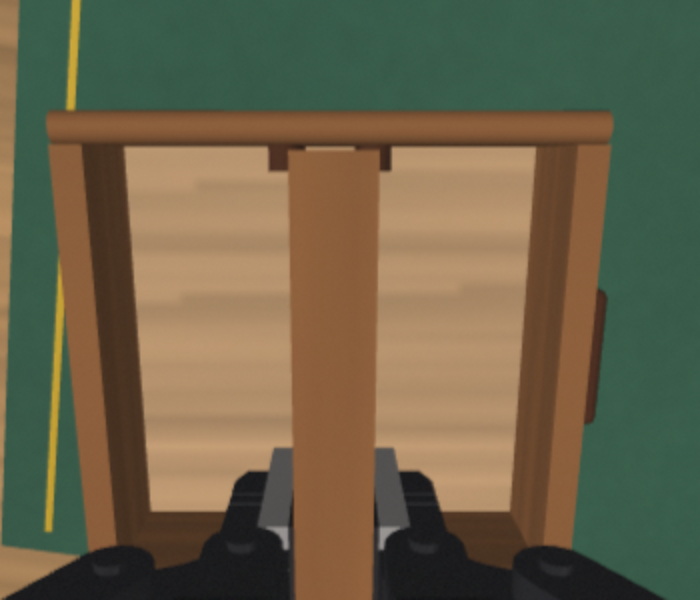

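```bash
python3 - <<'E'
from h import *
for n in("w4","w3"):
    f=np.load(n+".npz");w=f["w"];img=f["img"].astype(int);q=(w-f["pos"])@f["rot"]
    W=w
    m=(img.sum(2)<170)&(W[...,2]>.048)&(W[...,2]<.06)&(np.abs(q[...,0]-.069)<.012)&(np.abs(q[...,1])<.03)
    y=q[m][:,1];print(f["K"][0,2],m.sum(),np.percentile(y[y<-.004],[2,50,98]),np.percentile(y[y>.004],[2,50,98]))
    i=np.where(m);print(i[1].min(),i[1].max())
    m=(q[...,2]<-.037)&(q[...,2]>-.0405)&(q[...,0]>.02)&(q[...,0]<.068)&(np.abs(q[...,1])<.015)
    print("panel y",np.percentile(q[m][:,1],[2,50,98]),"by x",[np.median(q[m&(np.abs(q[...,0]-a)<.005)][:,1]).round(4) for a in(.025,.04,.06)])
E
```

```text
316.35455927377325 259 [-0.0201 -0.017  -0.0058] [0.0058 0.0148 0.0283]
284 366
panel y [-0.0069 -0.0008  0.0052] by x [np.float64(-0.001), np.float64(-0.001), np.float64(-0.0008)]
316.35455927377325 89 [-0.0156 -0.0104 -0.0063] [0.0115 0.0184 0.0209]
297 344
panel y [-0.0069 -0.0008  0.0051] by x [np.float64(-0.001), np.float64(-0.0008), np.float64(-0.0008)]
```

servo_tool(deltas="0 -0.3 -0.4 8 0.0014 -0.0012 0; 0 -0.2 -0.1 8 0.0014 -0.0012 0; 0 0 0 8 0 0 0; 0 0 0 8 0 0 0; 0 0 0 5 0 0 0; 0 0 0 0 0 0 0; 0 0 0 0 0 0 0")

```text
time_s: 7.02
position: [0.4572, -0.1075, 0.1031]
tool_rot: [[0.989, 0.15, -0.003], [0.15, -0.989, 0.001], [-0.003, -0.002, -1.0]]
ft_force: [0.3, 0.9, -1.9]
grip_width: 0.0111
gripper_force: 49.3
```

servo_tool(deltas="0 0 0 6 0 0 0; 0 0 0 6 0 0 0; 0 0 0 4 0 0 0; 0 0 0 2 0 0 0; 0 0 0 0 0 0 0; 0 0 0 0 0 0 0")

```text
time_s: 7.52
position: [0.4573, -0.1075, 0.0853]
tool_rot: [[0.989, 0.15, -0.002], [0.15, -0.989, 0.001], [-0.002, -0.001, -1.0]]
ft_force: [-0.5, -0.4, -1.0]
grip_width: 0.0119
gripper_force: 49.3
```

servo_tool(deltas="0 0 0 1 0 0 0; 0 0 0 1 0 0 0; 0 0 0 1 0 0 0; 0 0 0 1 0 0 0; 0 0 0 0 0 0 0; 0 0 0 0 0 0 0")

```text
time_s: 8.02
position: [0.4572, -0.1075, 0.0813]
tool_rot: [[0.989, 0.15, -0.002], [0.15, -0.989, 0.001], [-0.002, -0.001, -1.0]]
ft_force: [0.0, 0.1, -1.5]
grip_width: 0.0114
gripper_force: 49.3
```

servo_tool(deltas="0 0 0 1 0 0 0; 0 0 0 1 0 0 0; 0 0 0 0 0 0 0")

```text
time_s: 8.27
position: [0.4572, -0.1076, 0.0795]
tool_rot: [[0.989, 0.15, -0.002], [0.15, -0.989, 0.001], [-0.002, -0.001, -1.0]]
ft_force: [-1.3, -0.4, 2.4]
grip_width: 0.0116
gripper_force: 49.7
```

servo_tool(deltas="0 0 0 0.7 0 0 0; 0 0 0 0 0 0 0; 0 0 0 0 0 0 0")

```text
time_s: 8.52
position: [0.4571, -0.1076, 0.0794]
tool_rot: [[0.989, 0.15, -0.002], [0.15, -0.989, 0.0], [-0.002, -0.001, -1.0]]
ft_force: [-5.0, -0.1, 9.0]
grip_width: 0.0112
gripper_force: 51.0
```

The divider met the floor at the expected height. I release and retreat.

servo_tool(deltas="0.2 0 0 0 0 0 0; 0.4 0 0 0 0 0 0; 0.4 0 0 0 0 0 0; 0.4 0 0 0 0 0 0; 0.4 0 0 0 0 0 0; 0.4 0 0 0 0 0 0")

```text
time_s: 9.02
position: [0.4572, -0.1075, 0.0786]
tool_rot: [[0.989, 0.15, -0.002], [0.15, -0.989, 0.001], [-0.002, -0.001, -1.0]]
ft_force: [0.3, -0.1, -0.3]
grip_width: 0.0343
gripper_force: 0.0
```

servo_tool(deltas="0.4 0 0 -15 0 0 0; 0.4 0 0 -25 0 0 0; 0.4 0 0 -30 0 0 0; 0.4 0 0 -30 0 0 0; 0.4 0 0 -30 0 0 0; 0.4 0 0 -30 0 0 0; 0.4 0 0 0 0 0 0; 0.4 0 0 0 0 0 0")

```text
time_s: 9.68
position: [0.4579, -0.1078, 0.2397]
tool_rot: [[0.989, 0.15, 0.001], [0.15, -0.989, -0.001], [0.001, 0.001, -1.0]]
ft_force: [0.3, -0.7, 0.1]
grip_width: 0.0341
gripper_force: 0.0
```

```bash
python3 - <<'E'
from h import *
s=env.observe();print(s["time_s"],s["position"],s["grip_width"])
p=env.get_image("wrist");save(p,"w5");w=cloud(p).reshape(-1,3)
a=np.radians(8.65)
for o in((.4584,-.1066),):
    q=(w-[*o,0])@np.array([[np.cos(a),np.sin(a),0],[np.sin(a),-np.cos(a),0],[0,0,1]]).T
    t=q[(abs(q[:,1])<.03)&(abs(q[:,0])<.09)&(q[:,2]>.1)&(q[:,2]<.13)]
    print(len(t),np.median(t[:,2]),np.percentile(t,[1,50,99],axis=0),cv2.minAreaRect((t[:,:2]*1000).astype(np.float32)))
    g=q[(np.hypot(q[:,0],q[:,1])<.13)&(q[:,2]>.047)&(q[:,2]<.06)&((abs(q[:,0])>.075)|(abs(q[:,1])>.075))];print(cv2.minAreaRect((g[:,:2]*1000).astype(np.float32)),np.median(g[:,2]))
E
```

```text
9.6833 [ 0.4579 -0.1078  0.2397] 0.03410467618376643
3073 0.11791683313909113 [[-0.0699 -0.0063  0.1164]
 [ 0.0062  0.0001  0.1179]
 [ 0.068   0.006   0.1195]] ((-1.6691513061523438, -0.13515901565551758), (12.604622840881348, 140.7239532470703), 89.9548110961914)
((0.8630523681640625, -0.44203948974609375), (163.9804229736328, 170.4792938232422), 0.008945739828050137) 0.05444719480297955
```

View pics/w5.png

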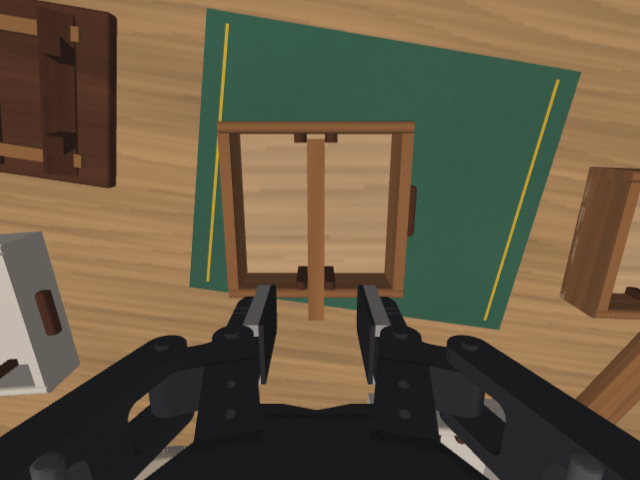

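The divider stands in the grooves at (316,230), with the battens on both sides of it. Its top is at the expected height and it is about 2 mm off centre. I hand in.

```bash
python3 -c "
from rig import env
print(env.close_job())"
```

```text
the job is handed in; nothing more can be done
None
```

The 140 mm divider (divider_c) is standing fully home in the grooves of the drawer on the mat, about 2 mm off centre across. The gripper has let go and backed away, and the job was handed in at about 10 s; no verdict came back.

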